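# Shut the open vials and draw the cassette from its dock by its two catches

## Task

Press shut the two vial caps that stand open while the cassette still sits in its dock, so that nothing can spill. Then pinch the cassette's two orange side catches together, lift it straight up out of the dock until it is about 10 cm higher than it sat, and finish holding it there, level and over the dock, by the squeezed catches, with all four vials in it and their caps shut. Do not push the tools and pots round about out of their places.

Things in the scene. Friction and masses are not known exactly. Their poses are not given: they have to be found in the camera images.
- dock: Dark steel plate 112 x 196 x 8 mm fixed to the table, with grey rails. Origin: centre of its underside. z up; y along dock and cassette; x across them (pinching direction), roughly away from the robot. Highest: two keepers beside the middle, out to x = +-38 mm, tops 38 mm up; the catches hook under them. A wall with a deep window sill stands right of the table: swing the arm over close to the robot.
- cassette: White open carrier 36 x 160 mm (x, y), walls 40 mm high, loose in the dock with about 1 mm of play, same axes as the dock. Origin: centre of its underside, 8 mm above the table when seated. About 0.33 kg with catches and vials. Two pockets on either side of a white middle spine (18 x 24 mm, top 74 mm above the origin); pocket centres at y = -62, -31, +31, +62 mm.
- catch_centre (a point): Point midway between the two orange catch pads, 62 mm above the cassette's underside (70 mm above the table when seated); axes as the cassette. The pads are upright flat faces square to x, 22 mm wide along y, from 18 mm below to 16 mm above this point; 56 mm apart over their outer faces when free, 42 mm when both are fully pressed. Nothing stands beside the pads above 38 mm over the table (keeper tops).
- catch_near (a joint): Orange catch on the cassette's -x side (the robot's side): inward travel in m, 0 = free (hooked under the keeper), 0.007 = fully pressed, hook clear from about 0.0045. Spring: 2 N to start, 6 N fully pressed.
- catch_far (a joint): The same for the orange catch on the +x side (away from the robot).
- red_vial_hinge (a point): Middle of the hinge of the red cap, on a square grey vial 26 x 26 mm that stands in one of the four pockets (the four vials swap places). Same axes as the cassette; the vial's centre line is 13 mm toward -x from here. 62 mm above the table when the cassette is seated, the vial's underside 50 mm lower. The cap is a red disc, 25 mm across and 6 mm thick, with a thumb tab ending 30 mm from the hinge; shut, its top is 6 mm above this point.
- red_cap (a joint): Angle of the red cap in rad: 0 = shut, it opens up and toward +x (1.57 = standing upright over the hinge, range 0 to 1.75). It stays where it is left; it turns with 0.02 N m, about 1 N at the tab. Starts open.
- yellow_vial_hinge (a point): Middle of the hinge of the yellow cap, on a square grey vial 26 x 26 mm that stands in one of the four pockets (the four vials swap places). Same axes as the cassette; the vial's centre line is 13 mm toward -x from here. 62 mm above the table when the cassette is seated, the vial's underside 50 mm lower. The cap is a yellow disc, 25 mm across and 6 mm thick, with a thumb tab ending 30 mm from the hinge; shut, its top is 6 mm above this point.
- yellow_cap (a joint): Angle of the yellow cap in rad: 0 = shut, it opens up and toward +x (1.57 = standing upright over the hinge, range 0 to 1.75). It stays where it is left; it turns with 0.02 N m, about 1 N at the tab. Starts shut.
- green_vial_hinge (a point): Middle of the hinge of the green cap, on a square grey vial 26 x 26 mm that stands in one of the four pockets (the four vials swap places). Same axes as the cassette; the vial's centre line is 13 mm toward -x from here. 62 mm above the table when the cassette is seated, the vial's underside 50 mm lower. The cap is a green disc, 25 mm across and 6 mm thick, with a thumb tab ending 30 mm from the hinge; shut, its top is 6 mm above this point.
- green_cap (a joint): Angle of the green cap in rad: 0 = shut, it opens up and toward +x (1.57 = standing upright over the hinge, range 0 to 1.75). It stays where it is left; it turns with 0.02 N m, about 1 N at the tab. Starts shut.
- blue_vial_hinge (a point): Middle of the hinge of the blue cap, on a square grey vial 26 x 26 mm that stands in one of the four pockets (the four vials swap places). Same axes as the cassette; the vial's centre line is 13 mm toward -x from here. 62 mm above the table when the cassette is seated, the vial's underside 50 mm lower. The cap is a blue disc, 25 mm across and 6 mm thick, with a thumb tab ending 30 mm from the hinge; shut, its top is 6 mm above this point.
- blue_cap (a joint): Angle of the blue cap in rad: 0 = shut, it opens up and toward +x (1.57 = standing upright over the hinge, range 0 to 1.75). It stays where it is left; it turns with 0.02 N m, about 1 N at the tab. Starts open.
- marker: White marker with black cap, 135 mm long, 16 mm high, lying behind the work; leave alone. Origin: centre of its underside.
- pliers_yellow: Yellow-handled pliers, 164 x 54 x 14 mm, lying to the left; leave alone. Origin: centre of its underside.
- paint_pot: Flat round white pot, 90 mm across, 32 mm high, behind the work; leave alone. Origin: centre of its underside.
Not all that is in view belongs to the job. Leave any pink look-alike of the part that bears red_vial_hinge alone.

How it is judged:
By the outcome, as a careful person would: the job done as asked, in the order asked, and still so for the second after the job is handed in, while the arm keeps its last pose, push and grip.
It also fails if it takes over 48 s, if anything falls off the work surface, if the arm or the gripper's body presses on something with over 40 N, if the wrist force passes 120 N, or if a joint passes its speed limit or range.

## Robot

A 6-joint arm with a two-finger parallel gripper is mounted at the origin on a cart in front of the work surface, level with it; the furniture and walls round the work are solid. World frame = base frame: x ahead of the robot, y to its left, z up, the work surface at z = 0. Lengths are in m, angles in rad, forces in N, time in s.
With the tool pointing down it reaches from about 0.325 to 0.75 m from the base axis. Payload 7.6 kg.
Tool frame: the origin (TCP) lies midway between the tips of the shut fingers; the grasp point (between the pads) lies 19 mm behind it (bot.tcp_to_grasp is the distance from the TCP to the grasp point, in m); z points along the fingers, y is the direction in which the jaws open and shut (so a half turn about z gives the same grasp; the last joint's range is limited). The gripper opens to 85 mm and grips with 20 to 120 N. Pads are 22 mm wide; open, the fingers measure 114 mm over their backs; the gripper's body (76 mm by 85 mm) begins 54 mm behind the grasp point. The pads swing forward as they close: fully open they stand 13 mm farther back than shut.
Start: joints at [1.181, 0.052, 1.401, -0, 1.689, -0.07], TCP at [0.165, 0.498, 0.231] pointing down, gripper open.
Joint ranges: [-2.9, 2.9], [-0.91, 2.17], [0.12, 2.37], [-1.06, 4.2], [0.26, 2.73], [-2.93, 2.93]. Speed limits (rad/s): [2.57, 2.57, 3.01, 3.14, 3.14, 3.14].

## Interface

Orientations are given as [roll, pitch, yaw] about the fixed x, y, z axes, in that order (R = Rz(yaw) Ry(pitch) Rx(roll)).
In Python, from workcell import bot gives the robot as it stands.
- The arm moves only by the tool apply_moves, never from a script. Its argument "motion" is a list of rows, each a list of 2 entries, a list of its own where there are three numbers: the shift along the tool's x, y, z in mm, then the turn about the tool's z in rad. In form: [[[x, y, z], spin], ...]. A call has 1 to 10 rows; each row shifts and turns the commanded pose from where the row before left it, along the tool's axes as they then stand; what a row does not reach is not made up. A row lasts 1/8 s, in which the tool goes at most 62.5 mm and 10.7 degrees, less where a joint would pass 70% of its speed; a pose out of reach is approached as far as the arm can. A call is refused whole if a number of a shift passes 62.5 or a number of a turn 0.188, either way. A call with a gripper value outside its range is refused whole. "gripper" is the gripper's target within -1 to 1 (fully open at 1, half-way at 0, shut at -1), set as the call begins (left out, the last holds). The fingers move at their own pace and stop on an object; "force" is the grip in N (left out, the last holds). Time passes only in rows, so rows that do not move let the fingers close. It gives the time, the measured TCP pose, the force and the opening at its end, in the units of the state.
- bot.read_state(): the state, without advancing time (a new reading comes with each control period).
- bot.snapshot(name): name is "side" or "top" or "wrist"; returns (picture, depth): 400x640x3 uint8, red, green, blue; 400x640 float32, m along the optical axis (not along the pixel's ray), 0 where there is no reading.
- bot.get_calibration(name): a dict with "fx", "fy", "cx", "cy" (pixels), "pose" (4x4, takes a point from camera to world coordinates); the wrist camera has in their place "T_tool_cam" (4x4, takes a point from camera to tool coordinates, whose origin is the TCP and whose axes are the flange's). Camera axes: x right, y up, looking along -z (the intrinsics and any distortion apply to the point x, -y, -z); pixel columns grow to the right and rows downward; lengths in m; the calibration is good to about 2 mm. A picture is of the moment at which its call begins: read the wrist's pose just before it. get_calibration takes no time and is no camera call.
- bot.hand_in(): hands the job in, once; it reports no verdict.
Trained networks look in the newest picture that a camera, given by its name, has taken for a name from the list of things; names that differ only in an ending like _2 or _b are one class to them, and where a whole thing is asked for, a point or a joint stands for the part that bears it (a point fixed in the world has none). Each returns a list of dicts, best first, with "confidence" (0 to 1); they miss things now and then, are a little off and sometimes report something else, mostly with a low value. They report only what shows in the picture. A call takes as long as a camera call. They do not tell look-alikes from the thing itself.
- bot.find_in(name, camera): "centre" ([column, row] as shares, 0 to 1, of the picture: columns of its width, rows of its height, amid what is visible of it).
- bot.trace(name, camera): "mask" (400x640 bool, what is visible of it) and "centre" ([column, row] as shares, 0 to 1, of the picture: columns of its width, rows of its height, amid what is visible of it).
The state is a dict: "clock": time; "qpos": joint angles; "joint_vel": joint speeds; "joint_torque": joint torques, N m; "tcp_pos": TCP position; "tool_rot": TCP orientation; "contact_force": force on the tool from outside, world axes, zero at the start; "ft_torque": the same for the moment, N m; "gripper_width": finger opening in m.
Only numpy, scipy, OpenCV 4.12 (cv2) and the standard library are available. Lean on these libraries where they do the work, as an engineer would, in place of code of your own. Each camera call takes 0.05 s, during which the arm holds its last target.

## Working session

There is one attempt and no reset: what is moved stays moved. The work goes in short steps, Python scripts to look and compute and a tool call to move; the robot and the scene stay as the last step left them, time stands still between calls to the robot, and variables do not carry over. Pictures are saved under pics/ and viewed, and the job is handed in when it is done.

Besides the shell and the picture viewer there is one more tool, called after "Call:" in YAML: its name, and indented under it one key for each argument. apply_moves: Moves the arm, as the interface text tells. Its arguments: {"type":"object","properties":{"motion":{"type":"array","items":{"type":"array"}},"gripper":{"type":"number"},"force":{"type":"number"}},"required":["motion"]}

```bash
ls; mkdir -p pics; python3 - <<'E'
from workcell import bot
import cv2
print(bot.read_state())
for n in("side","top","wrist"):
    p,d=bot.snapshot(n); cv2.imwrite(f"pics/{n}0.png",p[:,:,::-1]); print(n,bot.get_calibration(n))
E
```

```text
pics
{'clock': 0.0, 'qpos': array([ 1.18069186e+00,  5.28516882e-02,  1.40174452e+00, -1.10989324e-05,
        1.68858422e+00, -7.03002334e-02]), 'joint_vel': array([-1.52195521e-03,  1.35221595e-03,  6.61702577e-05,  1.33982363e-04,
        6.39172864e-04, -1.01380935e-03]), 'joint_torque': array([-9.52329137e-04, -3.81667256e+01, -3.60184693e+01, -1.21473067e-04,
        6.17364538e-03,  6.31672856e-05]), 'tcp_pos': array([0.16491595, 0.49810695, 0.23045462]), 'tool_rot': array([-3.14000802e+00, -1.00532308e-04,  2.82178705e+00]), 'contact_force': array([-0.00524411,  0.03687448,  0.02841615]), 'ft_torque': array([ 0.01829899, -0.00800307, -0.0097724 ]), 'gripper_width': 0.0855865547997427}
side {'fx': 472.3545241589779, 'fy': 472.3545241589779, 'cx': 314.56985524370583, 'cy': 199.72096506774258, 'pose': array([[ 0.80671024,  0.28252801, -0.51903421,  0.14352352],
       [-0.59090429,  0.37507151, -0.71425029, -0.35448562],
       [-0.00712077,  0.88289257,  0.46952104,  0.46982523],
       [ 0.        ,  0.        ,  0.        ,  1.        ]])}
top {'fx': 520.6524249866295, 'fy': 520.6524249866295, 'cx': 315.84996827295663, 'cy': 199.89089312314715, 'pose': array([[-0.05775272,  0.97528683, -0.21326092,  0.37442432],
       [-0.99832412, -0.05563115,  0.01594108,  0.29273911],
       [ 0.00368317,  0.21382417,  0.97686522,  1.07810761],
       [ 0.        ,  0.        ,  0.        ,  1.        ]])}
wrist {'fx': 285.1231710178249, 'fy': 285.1231710178249, 'cx': 321.51704582582147, 'cy': 194.91649156748932, 'T_tool_cam': array([[-9.86089977e-05,  9.44681955e-01,  3.27987796e-01,
         8.46112617e-02],
       [ 9.99999728e-01, -1.46788571e-04,  7.23433883e-04,
        -7.20671087e-04],
       [ 7.31559795e-04,  3.27987778e-01, -9.44681683e-01,
        -1.42892496e-01],
       [ 0.00000000e+00,  0.00000000e+00,  0.00000000e+00,
         1.00000000e+00]])}
```

View pics/side0.png

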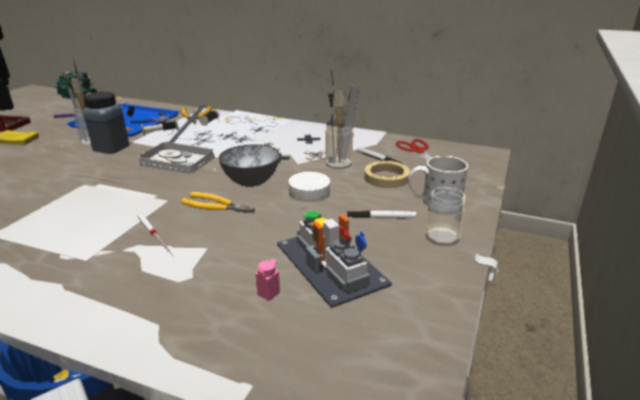

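View pics/top0.png

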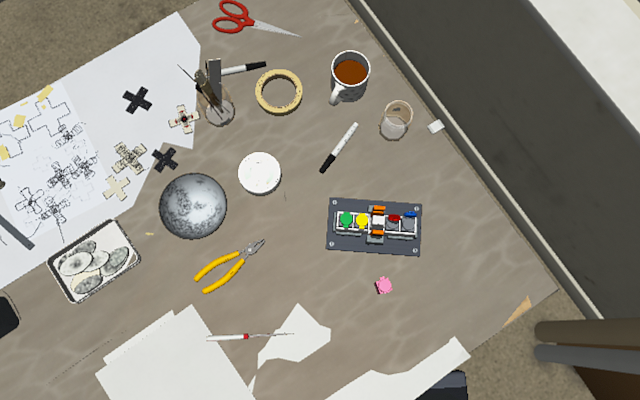

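View pics/wrist0.png

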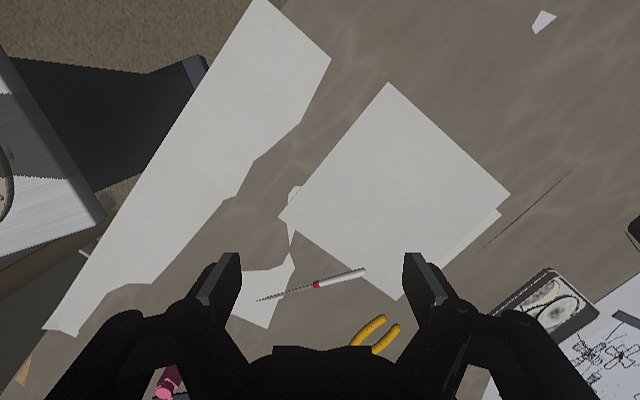

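The top view shows the cassette at about (377,225). From left to right it holds green (346,219), yellow (362,220), the orange catches at the spine (378,210 and 376,238), red (394,218) and blue (410,214). Red and blue stand open. Candidates for red_vial: the cassette's red cap (394,218), and the pink pot at (383,286), which stands alone on the table and is the look-alike. I choose the one in the cassette.

```bash
cat > h.py <<'E'
from workcell import bot
import cv2, numpy as np
from scipy.spatial.transform import Rotation as R
def cloud(n,d,Tw=None):
    c=bot.get_calibration(n)
    T=c["pose"] if Tw is None else Tw@c["T_tool_cam"]
    v,u=np.mgrid[0:400,0:640]
    P=np.stack([(u-c["cx"])/c["fx"]*d,-(v-c["cy"])/c["fy"]*d,-d],-1)
    return P@T[:3,:3].T+T[:3,3]
def project(n,X,Tw=None):
    c=bot.get_calibration(n)
    T=c["pose"] if Tw is None else Tw@c["T_tool_cam"]
    p=(np.asarray(X)-T[:3,3])@T[:3,:3]
    return np.stack([c["cx"]+c["fx"]*p[:,0]/-p[:,2],c["cy"]+c["fy"]*p[:,1]/p[:,2]],-1)
def tw(s):
    T=np.eye(4);T[:3,:3]=R.from_euler("xyz",s["tool_rot"]).as_matrix();T[:3,3]=s["tcp_pos"];return T
E
python3 - <<'E'
from h import *
for n in("top","side"):
    p,d=bot.snapshot(n); np.savez(f"{n}1.npz",p=p,d=d); P=cloud(n,d)
    for k in ("dock","cassette","red_vial_hinge","blue_vial_hinge","green_vial_hinge","yellow_vial_hinge","catch_near","catch_far","red_cap","catch_centre"):
        for r in bot.trace(k,n)[:2]:
            m=r["mask"]&(d>0); q=P[m]
            print(n,k,round(r["confidence"],2),np.array(r["centre"])*[640,400],m.sum(),np.median(q,0).round(3),np.percentile(q,2,0).round(3),np.percentile(q,98,0).round(3))
            if k=="dock" :
                m2=m&(abs(P[...,2]-.008)<.006); rect=cv2.minAreaRect((P[m2][:,:2]*1000).astype(np.float32)); print(rect)
p=np.load("top1.npz")["p"]
cv2.imwrite("pics/topc.png",cv2.resize(p[180:310,300:450,::-1],None,fx=5,fy=4.6,interpolation=cv2.INTER_CUBIC)[:600])
p=np.load("side1.npz")["p"]
cv2.imwrite("pics/sidec.png",cv2.resize(p[190:310,240:400,::-1],None,fx=5,fy=5,interpolation=cv2.INTER_CUBIC))
E
```

```text
top dock 0.7 [368.832 235.48 ] 3234 [0.524 0.169 0.009] [0.486 0.063 0.004] [0.606 0.255 0.039]
((545.6680908203125, 158.4052734375), (200.68124389648438, 114.89215850830078), 82.60330200195312)
top dock 0.39 [336.768 151.   ] 398 [0.717 0.223 0.014] [0.67  0.184 0.007] [0.766 0.263 0.019]
((718.5921020507812, 223.37606811523438), (16.18832778930664, 128.68804931640625), 51.6012077331543)
top cassette 0.59 [372.48 227.32] 1019 [0.539 0.164 0.049] [0.519 0.082 0.011] [0.573 0.237 0.088]
top cassette 0.53 [367.68 235.4 ] 3234 [0.526 0.17  0.009] [0.486 0.063 0.004] [0.607 0.254 0.04 ]
top red_vial_hinge 0.6 [392.576 224.92 ] 253 [0.542 0.13  0.063] [0.527 0.116 0.044] [0.558 0.142 0.09 ]
top red_vial_hinge 0.58 [380.672 282.68 ] 245 [0.422 0.158 0.055] [0.408 0.142 0.003] [0.439 0.169 0.06 ]
top blue_vial_hinge 0.62 [404.8  222.12] 286 [0.542 0.098 0.062] [0.525 0.083 0.042] [0.557 0.11  0.093]
top green_vial_hinge 0.6 [346.816 217.8  ] 190 [0.553 0.221 0.068] [0.539 0.209 0.038] [0.567 0.233 0.072]
top yellow_vial_hinge 0.6 [359.872 221.08 ] 194 [0.548 0.191 0.068] [0.535 0.178 0.047]
[... 1275 characters left out ...]
 [307.904 215.8  ] 217 [0.547 0.216 0.066] [0.538 0.206 0.047] [0.569 0.231 0.069]
side green_vial_hinge 0.16 [333.888 239.32 ] 1754 [0.534 0.148 0.047] [0.518 0.077 0.017] [0.57  0.23  0.086]
side catch_near 0.55 [317.184 238.72 ] 278 [0.521 0.153 0.066] [0.517 0.148 0.028] [0.528 0.169 0.087]
side catch_far 0.75 [344.128 222.2  ] 161 [0.567 0.15  0.077] [0.562 0.142 0.05 ] [0.573 0.166 0.087]
side red_cap 0.65 [264.896 268.52 ] 194 [0.421 0.149 0.056] [0.408 0.14  0.05 ] [0.437 0.163 0.057]
side red_cap 0.55 [346.112 232.6  ] 88 [0.547 0.12  0.08 ] [0.542 0.113 0.066] [0.555 0.135 0.091]
side catch_centre 0.59 [331.2  239.68] 1626 [0.533 0.148 0.047] [0.518 0.077 0.019] [0.568 0.23  0.086]
```

View pics/topc.png

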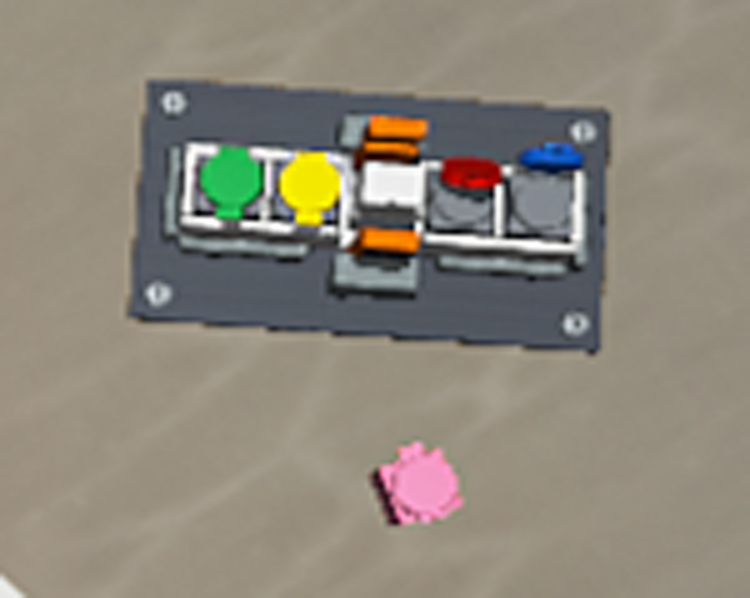

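View pics/sidec.png

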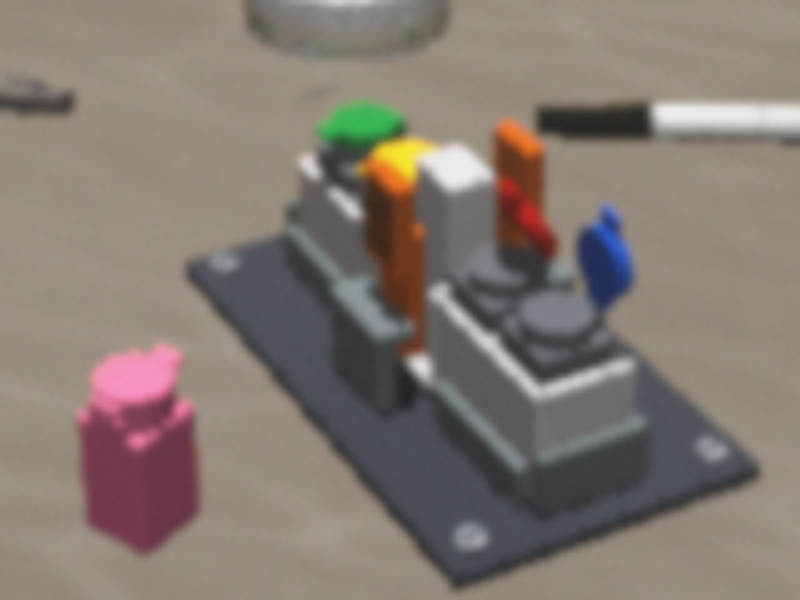

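The close crops confirm the layout. Red and blue stand open at local y = -31 and -62, and the pink vial is loose on the table. The dock centre is about (0.547, 0.158) with yaw about -0.136. I'll move to a staging point behind the red cap.

Call:
apply_moves:
  motion:
    - [[-52, -22.4, 5], 0]
    - [[-52, -22.4, 5], 0]
    - [[-52, -22.4, 5], 0]
    - [[-52, -22.4, 5], 0]
    - [[-52, -22.4, 5], 0]
    - [[-52, -22.4, 5], 0]
    - [[-52, -22.4, 5], 0]
    - [[-52, -22.4, 5], 0]
    - [[-52, -22.4, 5], 0]
    - [[-52, -22.4, 5], 0]
  gripper: -1
  force: 40

```text
clock: 2.5
tcp_pos: [0.5895, 0.1209, 0.1812]
tool_rot: [3.141, 0.0, 2.822]
contact_force: [0.5, 1.2, 1.0]
gripper_width: -0.0001
```

Call:
apply_moves:
  motion:
    - [[0, 0, 0], 0.174]
    - [[0, 0, 0], 0.174]
    - [[0, 0, 0], 0.174]
    - [[0, 0, 0], 0.174]
    - [[0, 0, 0], 0.174]
    - [[0, 0, 0], 0.174]
    - [[0, 0, 0], 0.174]
    - [[0, 0, 0], 0.174]
    - [[0, 0, 0], 0]

```text
clock: 3.62
tcp_pos: [0.5882, 0.1223, 0.1813]
tool_rot: [-3.142, -0.0, 1.431]
contact_force: [0.5, 0.5, -0.8]
gripper_width: 0.0001
```

```bash
python3 - <<'E'
from h import *
s=bot.read_state(); print(s["clock"],s["qpos"].round(3),s["tcp_pos"],s["tool_rot"],s["gripper_width"],s["contact_force"])
T=tw(s); p,d=bot.snapshot("wrist"); P=cloud("wrist",d,T)
cv2.imwrite("pics/w1.png",p[:,:,::-1])
for k in ("dock","cassette","catch_near","catch_far","red_cap","blue_cap","red_vial_hinge","blue_vial_hinge","green_cap","yellow_cap"):
    for r in bot.trace(k,"wrist")[:2]:
        m=r["mask"]&(d>0); q=P[m]
        print(k,round(r["confidence"],2),(np.array(r["centre"])*[640,400]).round(),m.sum(),np.median(q,0).round(3),np.percentile(q,2,0).round(3),np.percentile(q,98,0).round(3))
p,d=bot.snapshot("side");cv2.imwrite("pics/s1.png",p[:,:,::-1])
E
```

```text
3.625 [0.144 0.285 1.24  0.    1.617 0.283] [0.58824149 0.12231087 0.18125304] [-3.14151004e+00 -8.27295267e-05  1.43136856e+00] 6.270845894848238e-05 [ 0.4906295   0.47390008 -0.84316949]
dock 0.9 [299. 122.] 10510 [0.571 0.183 0.008] [0.487 0.065 0.007] [0.607 0.255 0.038]
dock 0.62 [270. 122.] 1014 [0.552 0.189 0.068] [0.535 0.175 0.038] [0.564 0.201 0.069]
cassette 0.87 [275. 150.] 3809 [0.554 0.164 0.049] [0.52  0.09  0.012] [0.574 0.235 0.087]
cassette 0.24 [245. 156.] 677 [0.526 0.163 0.073] [0.519 0.15  0.027] [0.531 0.172 0.087]
catch_near 0.88 [245. 156.] 668 [0.526 0.163 0.073] [0.519 0.15  0.028] [0.531 0.172 0.087]
catch_far 0.58 [298. 157.] 376 [0.571 0.158 0.085] [0.566 0.145 0.03 ] [0.575 0.166 0.087]
red_cap 0.83 [152. 180.] 574 [0.424 0.153 0.056] [0.41  0.142 0.053] [0.438 0.163 0.058]
red_cap 0.66 [283. 193.] 465 [0.551 0.127 0.08 ] [0.543 0.115 0.068] [0.558 0.137 0.091]
blue_cap 0.48 [289. 228.] 171 [0.556 0.098 0.085] [0.552 0.089 0.068] [0.558 0.106 0.093]
red_vial_hinge 0.81 [276. 189.] 844 [0.549 0.13  0.072] [0.53  0.115 0.047] [0.558 0.139 0.091]
red_vial_hinge 0.67 [162. 173.] 1276 [0.431 0.154 0.045] [0.41  0.141 0.004] [0.437 0.167 0.057]
blue_vial_hinge 0.8 [281. 218.] 755 [0.542 0.099 0.062] [0.526 0.085 0.049] [0.558 0.11  0.093]
green_cap 0.76 [264.  88.] 859 [0.554 0.219 0.068] [0.539 0.208 0.064] [0.568 0.229 0.07 ]
green_cap 0.49 [278. 191.] 821 [0.549 0.13  0.072] [0.531 0.116 0.047] [0.558 0.139 0.091]
yellow_cap 0.7 [266. 122.] 759 [0.55  0.189 0.068] [0.535 0.177 0.064] [0.564 0.199 0.07 ]
```

View pics/w1.png

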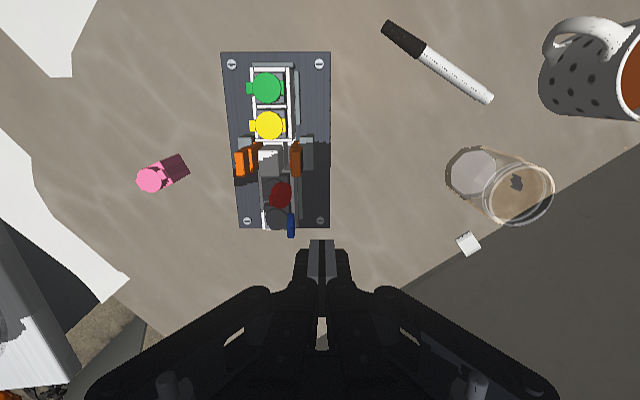

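View pics/s1.png

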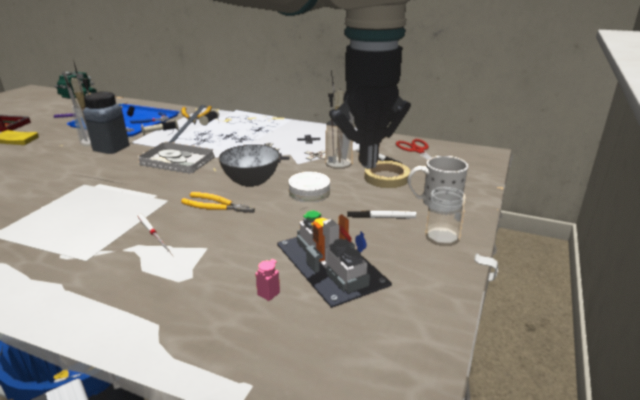

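```bash
python3 - <<'E'
from h import *
from scipy.optimize import minimize
# green/yellow cap centres, catches (wrist) -> yaw
s=bot.read_state(); T=tw(s); p,d=bot.snapshot("wrist"); P=cloud("wrist",d,T)
for k in ("dock","cassette"):
    r=bot.trace(k,"wrist")[0]; m=r["mask"]&(d>0)
    if k=="dock": q=P[m&(abs(P[...,2]-.008)<.003)]
    else: q=P[m&(abs(P[...,2]-.048)<.004)]
    print(k,cv2.minAreaRect((q[:,:2]*1000).astype(np.float32)))
p2=p.astype(int)
org=(p2[...,0]>170)&(p2[...,1]>60)&(p2[...,1]<150)&(p2[...,2]<60)&(d>0)
q=P[org&(P[...,2]>.083)&(abs(P[...,0]-.547)<.05)]
for a in (q[q[:,0]<.547],q[q[:,0]>.547]): print(len(a),a.min(0),a.max(0),a.mean(0),cv2.minAreaRect((a[:,:2]*1000).astype(np.float32)))
E
```

```text
dock ((546.2786254882812, 157.64785766601562), (194.79437255859375, 111.89875793457031), 82.02694702148438)
cassette ((546.2305297851562, 156.9923553466797), (159.38206481933594, 43.540565490722656), 81.75965118408203)
191 [0.51753095 0.15118703 0.08418478] [0.5275062  0.17142741 0.08828578] [0.52269369 0.16117144 0.08618379] ((522.7220458984375, 161.1314697265625), (20.006816864013672, 7.722172260284424), 80.91217803955078)Traceback (most recent call last):
  File "<stdin>", line 13, in <module>
    return umr_minimum(a, axis, None, out, keepdims, initial, where)
ValueError: zero-size array to reduction operation minimum which has no identity
```

The wrist view shows the dock upright in the picture: green (267,87), yellow (268,124), red (280,195), blue (291,225). The fit gives centre (0.5463, 0.1576) and yaw -8.0°, so the tool axes line up with the dock (tool x = local y, tool y = local x). Next I descend behind the red cap and sweep it shut.

Call:
apply_moves:
  motion:
    - [[-2, 2, 36], 0]
    - [[0, 0, 40], 0]
    - [[0, 0, 30], 0]
    - [[0, 0, 0], 0]
    - [[0, -9, 0], 0]
    - [[0, -9, 0], 0]
    - [[0, -9, 0], 0]
    - [[0, -9, 0], 0]
    - [[0, -9, 0], 0]
    - [[0, -9, 0], 0]

```text
clock: 5.62
tcp_pos: [0.5359, 0.1277, 0.0755]
tool_rot: [3.141, -0.0, 1.43]
contact_force: [1.5, 0.3, 0.2]
gripper_width: 0.0001
```

Call:
apply_moves:
  motion:
    - [[0, 0, 0], 0]
    - [[0, 0, 3], 0]
    - [[0, 0, 3], 0]
    - [[0, 0, 2], 0]
    - [[0, 0, 0], 0]

```text
clock: 6.25
tcp_pos: [0.5366, 0.1276, 0.068]
tool_rot: [-3.142, -0.0, 1.43]
contact_force: [-3.7, -0.4, 7.8]
gripper_width: 0.0001
```

```bash
python3 - <<'E'
from h import *
s=bot.read_state(); print(s["tcp_pos"],s["contact_force"])
p,d=bot.snapshot("side");cv2.imwrite("pics/s2.png",cv2.resize(p[150:310,240:420,::-1],None,fx=3.7,fy=3.7))
E
```

```text
[0.53662348 0.12759924 0.06800897] [-3.72094205 -0.3546499   7.77678953]
```

View pics/s2.png

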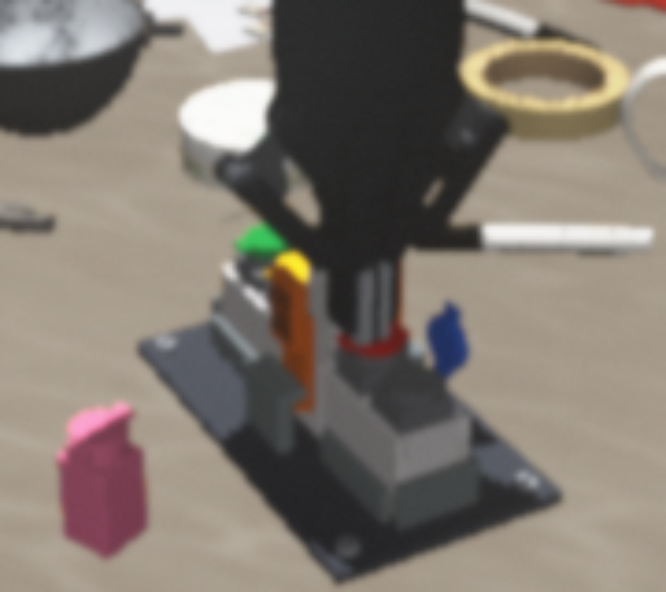

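The red cap lies shut under the fingertips: contact at z = 0.068 with 7.8 N. Next is the blue cap.

Call:
apply_moves:
  motion:
    - [[0, 0, -35], 0]
    - [[0, 0, -10], 0]
    - [[-10, 18, 0], 0]
    - [[-11, 18, 0], 0]
    - [[-10, 18, 0], 0]
    - [[0, 0, 20], 0]
    - [[0, 0, 17], 0]
    - [[0, 0, 0], 0]
    - [[0, -9, 0], 0]
    - [[0, -9, 0], 0]

```text
clock: 7.55
tcp_pos: [0.5674, 0.0922, 0.0761]
tool_rot: [3.14, -0.0, 1.43]
contact_force: [1.7, 0.3, 1.4]
gripper_width: -0.0001
```

Call:
apply_moves:
  motion:
    - [[0, -9, 0], 0]
    - [[0, -9, 0], 0]
    - [[0, -9, 0], 0]
    - [[0, -9, 0], 0]
    - [[0, 0, 0], 0]
    - [[0, 0, 3], 0]
    - [[0, 0, 3], 0]
    - [[0, 0, 2], 0]
    - [[0, 0, 0], 0]

```text
clock: 8.68
tcp_pos: [0.5323, 0.0969, 0.068]
tool_rot: [3.142, -0.0, 1.43]
contact_force: [-3.1, -0.8, 7.4]
gripper_width: 0.0002
```

Call:
apply_moves:
  motion:
    - [[0, 0, -35], 0]
    - [[0, 0, -40], 0]
    - [[0, 0, -30], 0]
    - [[0, 0, 0], 0]

```text
clock: 9.18
tcp_pos: [0.5334, 0.097, 0.1747]
tool_rot: [3.137, -0.001, 1.43]
contact_force: [-0.4, 0.9, 0.2]
gripper_width: 0.0001
```

```bash
python3 - <<'E'
from h import *
s=bot.read_state(); print(s["tcp_pos"],s["contact_force"]); T=tw(s)
p,d=bot.snapshot("wrist");P=cloud("wrist",d,T);cv2.imwrite("pics/w3.png",p[:,:,::-1])
for k in ("dock","cassette","catch_near","catch_far","red_cap","blue_cap","green_cap","yellow_cap"):
    for r in bot.trace(k,"wrist")[:2]:
        m=r["mask"]&(d>0); q=P[m]
        print(k,round(r["confidence"],2),(np.array(r["centre"])*[640,400]).round(),m.sum(),np.median(q,0).round(3),np.percentile(q,2,0).round(3),np.percentile(q,98,0).round(3))
        if k=="dock": print(cv2.minAreaRect((P[m&(abs(P[...,2]-.008)<.003)][:,:2]*1000).astype(np.float32)))
p,d=bot.snapshot("side");cv2.imwrite("pics/s3.png",cv2.resize(p[150:310,240:420,::-1],None,fx=3.7,fy=3.7))
E
```

```text
[0.53341794 0.09701088 0.17469972] [-0.35555382  0.88210888  0.20349769]
dock 0.74 [307.  93.] 12938 [0.548 0.183 0.008] [0.487 0.066 0.006] [0.607 0.255 0.039]
((546.1583251953125, 157.54019165039062), (196.43899536132812, 112.1532211303711), 82.2341537475586)
cassette 0.66 [324. 119.] 3534 [0.547 0.16  0.049] [0.52  0.093 0.011] [0.572 0.235 0.087]
catch_far 0.66 [353. 122.] 558 [0.567 0.155 0.082] [0.562 0.144 0.013] [0.574 0.165 0.087]
catch_far 0.62 [300. 123.] 540 [0.525 0.16  0.085] [0.512 0.141 0.008] [0.53  0.171 0.087]
red_cap 0.82 [194. 145.] 666 [0.423 0.153 0.056] [0.41  0.142 0.053] [0.438 0.163 0.058]
red_cap 0.65 [327. 158.] 753 [0.543 0.127 0.068] [0.527 0.115 0.049] [0.556 0.138 0.07 ]
blue_cap 0.68 [353. 123.] 513 [0.567 0.155 0.085] [0.562 0.145 0.033] [0.574 0.165 0.087]
green_cap 0.83 [324.  42.] 992 [0.554 0.219 0.068] [0.539 0.208 0.065] [0.568 0.229 0.07 ]
yellow_cap 0.93 [325.  84.] 869 [0.55  0.188 0.068] [0.534 0.177 0.065] [0.564 0.199 0.07 ]
```

View pics/w3.png

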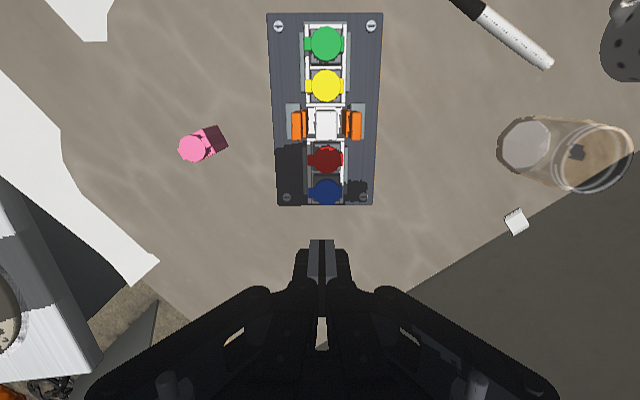

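View pics/s3.png

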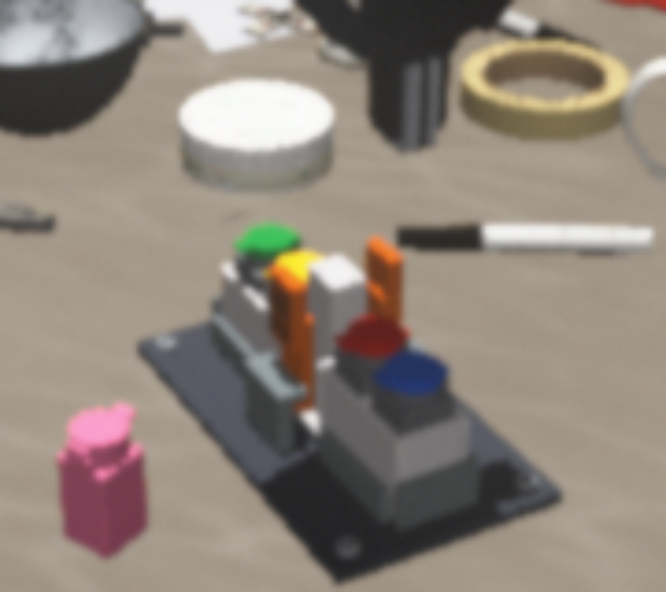

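All four caps lie shut. In the wrist picture red is at (327,158) and blue at (325,192), both with tops level at 68 mm. Before the grasp I'll measure the catch tops accurately.

```bash
python3 - <<'E'
from h import *
s=bot.read_state(); print(s["tcp_pos"],s["tool_rot"]); T=tw(s)
c=np.array([.5462,.1576]); a=-0.138; ex=np.array([np.cos(a),np.sin(a)]); ey=np.array([-np.sin(a),np.cos(a)])
print("tcp loc",(s["tcp_pos"][:2]-c)@ex,(s["tcp_pos"][:2]-c)@ey)
for n in("wrist","top","side"):
    p,d=bot.snapshot(n);P=cloud(n,d,T if n=="wrist" else None); h=p.astype(int)
    org=(h[...,0]>110)&(h[...,0]>1.6*h[...,1])&(h[...,1]>2*h[...,2])&(h[...,1]>0.35*h[...,0])&(P[...,2]>.080)&(P[...,2]<.095)
    L=np.stack([(P[...,:2]-c)@ex,(P[...,:2]-c)@ey],-1)
    for sg in(-1,1):
        q=L[org&(sg*L[...,0]>.01)&(abs(L[...,0])<.04)&(abs(L[...,1])<.02)]
        if len(q): print(n,sg,len(q),np.percentile(q,[2,50,98],axis=0).round(4).tolist())
E
```

```text
[0.53197999 0.09691872 0.17180093] [-3.14083614e+00  1.21290368e-04  1.42979402e+00]
tcp loc -0.0057373631830912614 -0.06206052506603146
wrist -1 259 [[-0.0274, -0.0105], [-0.0239, -0.0005], [-0.0203, 0.01]]
wrist 1 264 [[0.0204, -0.0106], [0.024, 0.0001], [0.0275, 0.0099]]
top -1 48 [[-0.0281, -0.0101], [-0.025, 0.0006], [-0.021, 0.011]]
top 1 43 [[0.02, -0.0094], [0.0231, 0.0002], [0.0265, 0.0102]]
side -1 35 [[-0.0279, -0.0114], [-0.0262, -0.003], [-0.0224, 0.0074]]
side 1 29 [[0.0203, -0.0111], [0.022, -0.0038], [0.0258, 0.0052]]
```

Call:
apply_moves:
  motion:
    - [[31, 2.8, 0], 0]
    - [[31, 2.7, 0], 0.003]
    - [[0, 0, 0], 0]
    - [[0, 0, 0], 0]
    - [[0, 0, 30], 0]
    - [[0, 0, 30], 0]
    - [[0, 0, 0], 0]
  gripper: 1

```text
clock: 10.7
tcp_pos: [0.5448, 0.1563, 0.1099]
tool_rot: [-3.137, 0.002, 1.426]
contact_force: [-0.0, -0.1, 0.7]
gripper_width: 0.0855
```

```bash
python3 - <<'E'
from h import *
s=bot.read_state(); print(s["tcp_pos"],s["tool_rot"],s["gripper_width"]); T=tw(s)
c=np.array([.5462,.1576]); a=-0.138; ex=np.array([np.cos(a),np.sin(a)]); ey=np.array([-np.sin(a),np.cos(a)])
print("tcp loc",(s["tcp_pos"][:2]-c)@ex,(s["tcp_pos"][:2]-c)@ey)
p,d=bot.snapshot("wrist");cv2.imwrite("pics/w4.png",p[:,:,::-1])
E
```

```text
[0.54477139 0.15632184 0.10991096] [-3.13668086e+00  1.92797827e-03  1.42572470e+00] 0.0855445719088308
tcp loc -0.0012392052857242563 -0.0014625292182851451
```

View pics/w4.png

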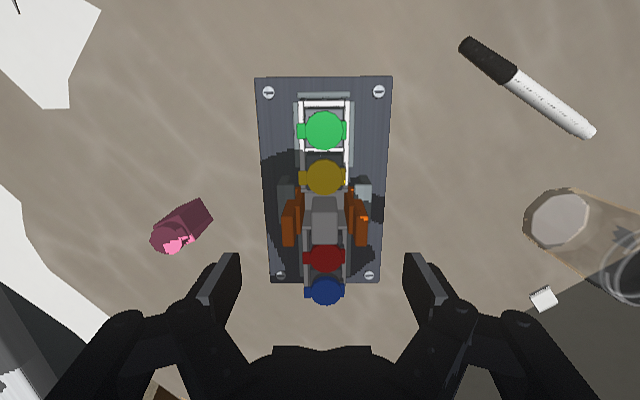

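The fingers straddle the catches: orange at (293,218) and (358,215), fingertips at (225,270) and (420,270). I'll descend, stop to check the centring, then squeeze.

Call:
apply_moves:
  motion:
    - [[1, 1, 0], 0.003]
    - [[0, 0, 22], 0]
    - [[0, 0, 20], 0]
    - [[0, 0, 20], 0]
    - [[0, 0, 0], 0]
    - [[0, 0, 0], 0]
    - [[0, 0, 0], 0]

```text
clock: 11.62
tcp_pos: [0.5483, 0.1586, 0.0519]
tool_rot: [3.139, -0.001, 1.424]
contact_force: [0.1, 0.2, 0.0]
gripper_width: 0.0853
```

```bash
python3 - <<'E'
from h import *
s=bot.read_state(); print(s["clock"],s["tcp_pos"],s["tool_rot"],s["gripper_width"],s["contact_force"]); T=tw(s)
c=np.array([.5462,.1576]); a=-0.138; ex=np.array([np.cos(a),np.sin(a)]); ey=np.array([-np.sin(a),np.cos(a)])
print("tcp loc",(s["tcp_pos"][:2]-c)@ex,(s["tcp_pos"][:2]-c)@ey)
p,d=bot.snapshot("side");cv2.imwrite("pics/s4.png",cv2.resize(p[150:310,240:420,::-1],None,fx=3.7,fy=3.7))
E
```

```text
11.625 [0.54828772 0.15858382 0.05190042] [ 3.13915373e+00 -1.02122177e-03  1.42374455e+00] 0.08525377781770963 [0.08112447 0.21662843 0.00042243]
tcp loc 0.0019325334508223317 0.0012616549634257828
```

View pics/s4.png

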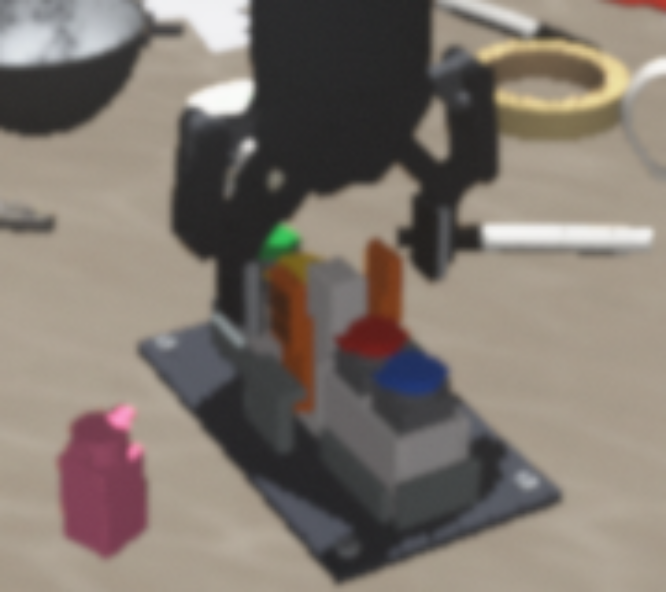

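Call:
apply_moves:
  motion:
    - [[0, 0, 0], 0]
    - [[0, 0, 0], 0]

```text
clock: 11.92
tcp_pos: [0.5475, 0.1584, 0.0505]
tool_rot: [3.141, -0.0, 1.424]
contact_force: [-1.2, 0.1, 0.7]
gripper_width: 0.0855
```

```bash
python3 - <<'E'
from h import *
c=np.array([.5462,.1576]); a=-0.138; ex=np.array([np.cos(a),np.sin(a)]); ey=np.array([-np.sin(a),np.cos(a)])
for i in range(6):
    s=bot.read_state(); print(s["clock"],s["joint_vel"].round(3),s["tcp_pos"],s["tool_rot"][2],"tcp loc",(s["tcp_pos"][:2]-c)@ex,(s["tcp_pos"][:2]-c)@ey)
    bot.snapshot("top")
E
```

```text
11.925 [-0.001  0.001  0.002  0.    -0.     0.   ] [0.54748382 0.15841951 0.05049567] 1.423807610548216 tcp loc 0.0011588793256959798 0.0009883235750096063
11.975 [ 0.     0.002  0.002  0.001 -0.001  0.   ] [0.54748607 0.15842277 0.05045421] 1.4237828709654532 tcp loc 0.0011606638771582789 0.0009918625506184415
12.025 [-0.001 -0.     0.001 -0.    -0.     0.001] [0.54739192 0.15837082 0.05031636] 1.4237573740051421 tcp loc 0.0010745568288936407 0.0009274580364532784
12.075 [-0.001  0.001  0.001  0.001 -0.     0.001] [0.54739463 0.15838377 0.05029377] 1.423780072701586 tcp loc 0.0010754520866269404 0.0009406509932834646
12.125 [-0.002 -0.002  0.002  0.    -0.001 -0.002] [0.54740874 0.15840951 0.05031017] 1.4238133562954505 tcp loc 0.0010858948277915298 0.0009680872697792049
12.175 [ 0.    -0.    -0.    -0.002 -0.001 -0.003] [0.54740662 0.15838556 0.05028749] 1.4237896690743193 tcp loc 0.0010870826550915043 0.0009440726049224588
```

Call:
apply_moves:
  motion:
    - [[-1, -1.1, 2], -0.009]
    - [[0, 0, 0], 0]
    - [[0, 0, 0], 0]

```text
clock: 12.6
tcp_pos: [0.5462, 0.1576, 0.0483]
tool_rot: [-3.142, -0.0, 1.433]
contact_force: [1.0, -0.7, 0.5]
gripper_width: 0.0856
```

Call:
apply_moves:
  motion:
    - [[0, 0, 0], 0]
    - [[0, 0, 0], 0]
    - [[0, 0, 0], 0]
    - [[0, 0, 0], 0]
    - [[0, 0, 0], 0]
    - [[0, 0, 0], 0]
  gripper: -1
  force: 36

```text
clock: 13.35
tcp_pos: [0.5467, 0.1578, 0.0504]
tool_rot: [3.14, -0.001, 1.433]
contact_force: [-4.8, 0.3, 11.3]
gripper_width: 0.0373
```

```bash
python3 - <<'E'
from h import *
c=np.array([.5462,.1576]); a=-0.138; ex=np.array([np.cos(a),np.sin(a)]); ey=np.array([-np.sin(a),np.cos(a)])
s=bot.read_state(); print(s["clock"],s["tcp_pos"],s["tool_rot"],s["contact_force"],s["gripper_width"],"tcp loc",(s["tcp_pos"][:2]-c)@ex,(s["tcp_pos"][:2]-c)@ey)
p,d=bot.snapshot("side");cv2.imwrite("pics/s5.png",cv2.resize(p[150:310,240:420,::-1],None,fx=3.7,fy=3.7))
E
```

```text
13.35 [0.54670258 0.15778193 0.05044021] [ 3.14009758e+00 -7.43663823e-04  1.43292192e+00] [-4.77446838  0.33729349 11.28801238] 0.03728167430411189 tcp loc 0.00047278002750130414 0.0002493384827882412
```

View pics/s5.png

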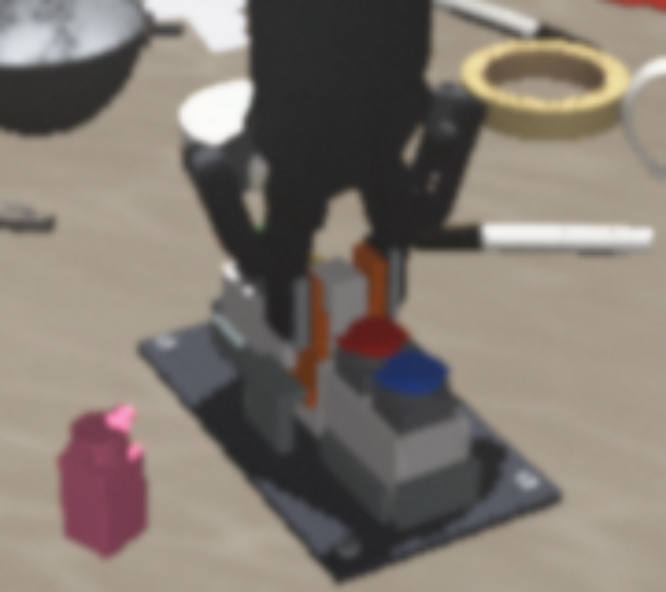

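Call:
apply_moves:
  motion:
    - [[0, 0, -2], 0]
    - [[0, 0, 0], 0]
    - [[0, 0, 0], 0]

```text
clock: 13.78
tcp_pos: [0.5462, 0.1576, 0.0505]
tool_rot: [3.142, -0.0, 1.433]
contact_force: [-1.3, -0.3, 3.8]
gripper_width: 0.0372
```

```bash
python3 - <<'E'
from h import *
s=bot.read_state(); T=tw(s);print(s["tcp_pos"],s["contact_force"],s["gripper_width"])
p,d=bot.snapshot("wrist");P=cloud("wrist",d,T);cv2.imwrite("pics/w5.png",cv2.resize(p[100:400,180:460,::-1],None,fx=2,fy=2))
c=np.array([.5462,.1576]); a=-0.138; ex=np.array([np.cos(a),np.sin(a)]); ey=np.array([-np.sin(a),np.cos(a)])
h=p.astype(int);L=np.stack([(P[...,:2]-c)@ex,(P[...,:2]-c)@ey],-1)
org=(h[...,0]>80)&(h[...,0]>1.6*h[...,1])&(h[...,1]>2*h[...,2])&(h[...,1]>0.35*h[...,0])&(P[...,2]>.080)&(P[...,2]<.095)
for sg in(-1,1):
    q=L[org&(sg*L[...,0]>.01)&(abs(L[...,0])<.04)&(abs(L[...,1])<.02)]
    if len(q): print(sg,len(q),np.percentile(q,[2,50,98],axis=0).round(4).tolist())
E
```

```text
[0.54623214 0.15762294 0.05053928] [-1.34627759 -0.31073854  3.76751344] 0.0372094537574058
-1 597 [[-0.0185, -0.0104], [-0.0157, 0.0022], [-0.013, 0.0108]]
1 609 [[0.0129, -0.0102], [0.0157, 0.0026], [0.0186, 0.0108]]
```

View pics/w5.png

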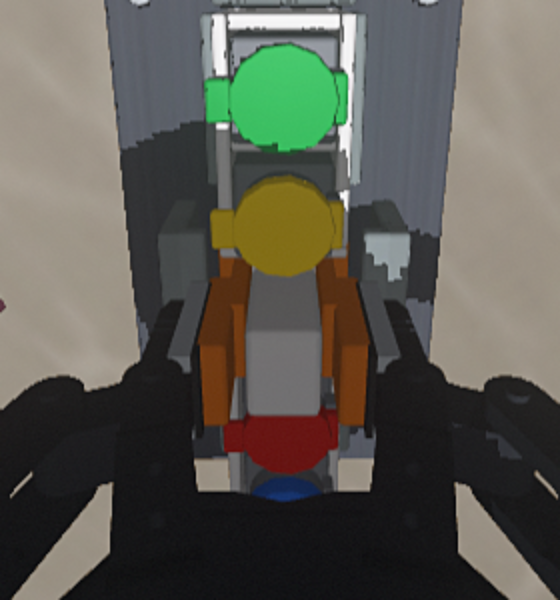

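Both catches are pressed evenly, outer faces at ±18.6 mm about centre with the pads flat on them. That is a little beyond the nominal 21 mm, and both hooks are clear. Now I lift straight up gently.

Call:
apply_moves:
  motion:
    - [[0, 0, -2], 0]
    - [[0, 0, -4], 0]
    - [[0, 0, -5], 0]
    - [[0, 0, -6], 0]
    - [[0, 0, -6], 0]
    - [[0, 0, -5], 0]
    - [[0, 0, -2], 0]
    - [[0, 0, 0], 0]

```text
clock: 14.82
tcp_pos: [0.5462, 0.1576, 0.0804]
tool_rot: [3.141, -0.0, 1.433]
contact_force: [0.8, 0.2, -2.9]
gripper_width: 0.0372
```

```bash
python3 - <<'E'
from h import *
s=bot.read_state(); print(s["clock"],s["tcp_pos"],s["contact_force"],s["gripper_width"])
p,d=bot.snapshot("side");cv2.imwrite("pics/s6.png",cv2.resize(p[130:310,240:420,::-1],None,fx=3.3,fy=3.3))
E
```

```text
14.825 [0.54619589 0.15756928 0.08037858] [ 0.8418725   0.22168557 -2.90500938] 0.03722207354409921
```

View pics/s6.png

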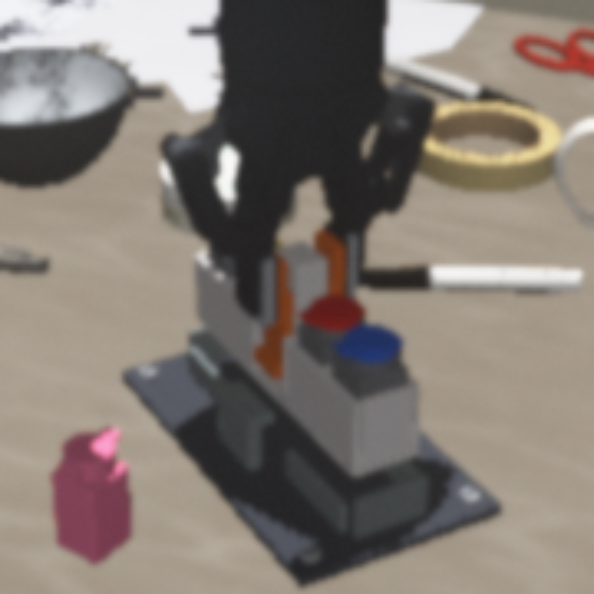

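The cassette is out of the dock and comes up level, with a force of -2.9 N, which matches its weight. I continue to 10 cm.

Call:
apply_moves:
  motion:
    - [[0, 0, -4], 0]
    - [[0, 0, -8], 0]
    - [[0, 0, -11], 0]
    - [[0, 0, -12], 0]
    - [[0, 0, -12], 0]
    - [[0, 0, -11], 0]
    - [[0, 0, -8], 0]
    - [[0, 0, -4], 0]
    - [[0, 0, 0], 0]
    - [[0, 0, 0], 0]

```text
clock: 16.12
tcp_pos: [0.546, 0.1575, 0.1498]
tool_rot: [-3.141, 0.0, 1.433]
contact_force: [-1.0, 0.2, -2.8]
gripper_width: 0.0371
```

```bash
python3 - <<'E'
from h import *
s=bot.read_state(); T=tw(s); print(s["clock"],s["tcp_pos"],s["tool_rot"],s["contact_force"],s["gripper_width"])
c=np.array([.5462,.1576]); a=-0.138; ex=np.array([np.cos(a),np.sin(a)]); ey=np.array([-np.sin(a),np.cos(a)])
p,d=bot.snapshot("side");P=cloud("side",d);cv2.imwrite("pics/s7.png",cv2.resize(p[90:310,240:440,::-1],None,fx=2.7,fy=2.7))
p,d=bot.snapshot("wrist");P=cloud("wrist",d,T);cv2.imwrite("pics/w7.png",p[:,:,::-1])
for k in("red_cap","blue_cap","green_cap","yellow_cap","cassette"):
    for r in bot.trace(k,"wrist")[:1]:
        q=P[r["mask"]&(d>0)]; m=np.median(q,0); print(k,round(r["confidence"],2),m.round(4),((m[:2]-c)@ex).round(4),((m[:2]-c)@ey).round(4))
E
```

```text
16.125 [0.54595734 0.15749053 0.14975202] [-3.14071402e+00  2.55711366e-04  1.43275025e+00] [-0.98399627  0.20620767 -2.75687946] 0.03710258837101645
red_cap 0.93 [0.4233 0.1537 0.0563] -0.1212 -0.0207
blue_cap 0.51 [0.5399 0.1068 0.1655] 0.0007 -0.0512
green_cap 0.61 [0.5541 0.2191 0.1673] -0.0007 0.062
yellow_cap 0.72 [0.55   0.1891 0.1673] -0.0006 0.0318
cassette 0.61 [0.5479 0.1666 0.1674] 0.0004 0.0092
```

View pics/s7.png

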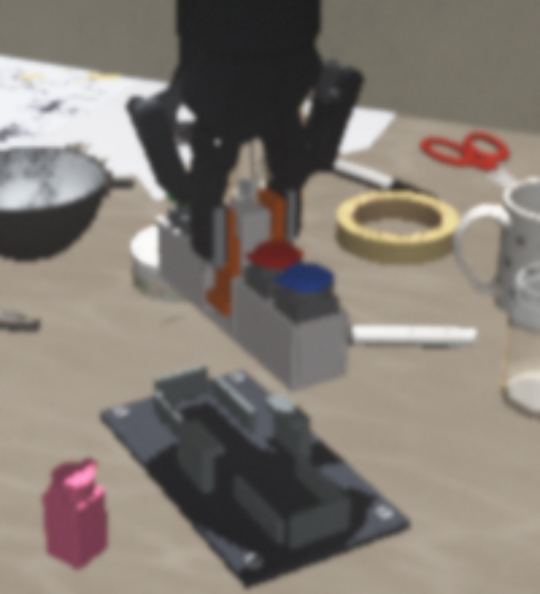

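View pics/w7.png

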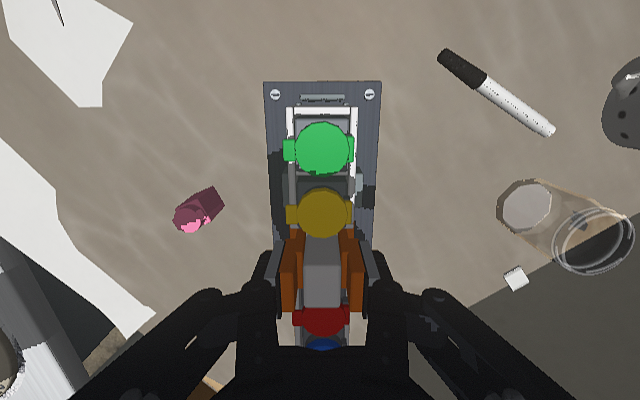

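The cassette has risen 99 mm. It is level (green and yellow cap tops both at 0.1673), over the dock, with all four vials in it and the caps shut.

```bash
python3 -c "
from workcell import bot
print(bot.hand_in())"
```

```text
the job is handed in; nothing more can be done
None
```

I pressed the red and blue caps shut while the cassette was still in its dock. I then squeezed both catches, lifted the cassette straight up, and handed the job in at about 16 s of the 48 s allowed.

**Last checks**
- **Height:** the cassette is about 99 mm above where it sat.
- **Level:** the green and yellow cap tops read the same height (0.1673 m), and the blue top read about 2 mm lower but was partly hidden by the gripper.
- **Contents:** all four vials are in it and all four caps look shut in the side and wrist pictures.
- **Grip:** the wrist force is about -2.8 N, near the cassette's weight of about 3.2 N, and the opening is steady at 37 mm.
- **Surroundings:** the tools and pots look undisturbed in the pictures, and the pink vial was not touched.

**What disagreed**
- The catches read 37 mm over their outer faces, against the 42 mm stated for fully pressed. Evenly on both sides, this is slightly past their nominal stop at the 36 N grip I used.
- In the final wrist picture, the detector's best match for the red cap was the pink look-alike. I checked the red cap by eye instead.

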